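# Lock the bayonet stopper into the brush-washing can

## Robot

A 7-joint arm with a two-finger parallel gripper is mounted at the origin on the work surface. World frame = base frame: x ahead of the robot, y to its left, z up, the work surface at z = 0. Lengths are in m, angles in rad, forces in N, time in s.
With the tool pointing down it reaches from about 0.425 to 0.875 m from the base axis. Payload 4.7 kg.
Tool frame: the origin (TCP) lies on the centre line of the jaws, within the pads' length; the fingertips stand ahead of it and the grasp point (between the pads) lies 2 mm behind it (nose_length is the z of the fingertips in the tool frame, in m); z points along the fingers, y is the line along which they close (so a half turn about z gives the same grasp; the last joint's range is limited). The gripper opens to 87 mm and grips with 3 to 60 N. Pads are 19 mm wide; open, the fingers measure 117 mm over their backs; the gripper's body (75 mm by 190 mm) begins 51 mm behind the grasp point.
Start: joints at [-1.202, 0.321, -0.07, 1.45, 0.023, 1.371, -0.057], TCP at [0.226, 0.61, 0.24] pointing down, gripper open.
Joint ranges: [-2.86, 2.86], [-0.3, 2.09], [-1.38, 1.24], [0.06, 2.45], [-1.56, 4.7], [0.09, 2.05], [-2.69, 2.69]. Speed limits (rad/s): [2.57, 2.57, 3.14, 3.14, 3.14, 3.14, 3.14].

## Interface

Orientations are given as a rotation vector (axis times angle).
In Python, from bench import * gives the robot as it stands.
- The arm moves only by the tool send_rows, never from a script. Its arguments are lists of equal length, an entry for each row: "xyz": the shift along the tool's x, y, z in mm, a list of three; "dr": the turn, a rotation vector about the tool's x, y, z in rad, a list of three. A call has exactly 10 rows; each row is the pose to reach, as a shift and turn from the pose commanded when the call began, along the tool's axes at that moment; what a row does not reach only later rows make up. A row lasts 1/12 s, in which the tool goes at most 41.7 mm and 7.16 degrees, less where a joint would pass 70% of its speed; a pose out of reach is approached as far as the arm can. A call with a gripper value outside its range is refused whole. "jaw" is the finger opening in mm, from 0 to 87, set as the call begins (left out, the last holds). The fingers move at their own pace and stop on an object; "grip_force" is the grip in N (left out, the last holds). Time passes only in rows, so rows that repeat a pose let the fingers close, or fill a call up. It gives the time, the measured TCP pose, the force, the opening and the grip force at its end, in the units of the state.
- get_state(): the state, without advancing time (a new reading comes with each control period).
- get_image(name): name is "scene" or "top"; returns the picture (480x640x3 uint8, red, green, blue); there is no depth.
- calibration(name): a dict with "vfov" (degrees; the focal length in pixels is half the picture's height over the tangent of half this angle, whatever the lens; pixels are square), "cx", "cy" (the principal point, pixels), "k1" (the pictures are not rectified: a ray, as slopes to the right and down, at radius r is drawn at 1 + k1 r^2 times it, then the intrinsics apply), "rvec" (rotation vector, rad) and "tvec" (3), from world to camera coordinates, as OpenCV has them. Camera axes: x right, y down, z forward; pixel columns grow to the right and rows downward; lengths in m; the calibration is good to about 2 mm. A picture is of the moment at which its call begins. calibration takes no time and is no camera call.
- close_job(): hands the job in; it is judged then, once.
The state is a dict: "time": time; "joint_positions": joint angles; "qd": joint speeds; "joint_torque": joint torques, N m; "position": TCP position; "tool_rot": TCP orientation; "ft_force": force on the tool from outside, world axes, zero at the start; "torque": the same for the moment, N m; "grip_width": opening from 0.0 (shut) to 1.0 (fully open); "grip_force": force on a finger pad.
Only numpy, scipy, OpenCV 4.12 (cv2) and the standard library are available. Lean on these libraries where they do the work, as an engineer would, in place of code of your own. Each camera call takes 0.05 s, during which the arm holds its last target. There are 200 camera calls.

## Task

Close the brush-washing can: take the stopper that has two side lugs (not the plain one), feel its lugs through the two gaps in the can's neck, push it down against the spring, twist it clockwise (seen from above) over its notches, and let it rise into them so that it stays locked, then let go. Do it by gentle feel: never press or wrench the stopper or the can with more than about 40 N, and leave the plain stopper, the jars, the brush and the palette knife where they are.

Things in the scene. Friction and masses are not known exactly. Their poses are not given: they have to be found in the camera images.
- stopper: Loose bayonet stopper, grey metal, upright, 66 mm tall, 0.12-0.18 kg. Origin: centre of its underside, z up. Plug: 40 mm across, z = 0 to 34 mm, lowest 4 mm chamfered. Two lugs along its +x and -x reach 28 mm from the axis, 8 mm wide, z = 10 to 16 mm. Grip bar on top: 44 mm long along x (the way the lugs point), 12 mm thick along y, z = 34 to 66 mm. A half turn makes no difference.
- plain: A plain push-in stopper for another vessel, same metal and same grip bar but no lugs, plug diameter 50 mm. Leave it alone. It stands near the bayonet stopper and may be in either place. Origin: centre of its underside.
- washer: Brush-washing can, grey metal, fixed to the table: 92 mm across, neck 77 mm, rim 90 mm above the table. Origin: centre of its underside, z up; a handle on its +y side reaches 78 mm out, well below the rim. The neck ring has a round bore of 43 mm with two opposite gaps (gates) for the lugs.
- mouth (a point): Centre of the can's mouth, at rim height, z up. With the lugs resting on the rim beside the gates, the stopper's underside is 10 mm below the rim. The ring is steel and unyielding there: touch down slowly.
- gate (a point): Nominal place of one gate, on the rim 25 mm from the axis along the can's +x; the other is opposite. Each gate is about 13 mm wide and open above. The neck ring was clamped on by hand, so the true gates lie up to 36 degrees either way round from here; that is not measured: look, or feel round the rim. The ring does not turn in use.
- spring (a point): Top of the sprung plate in the bore at rest, 14 mm below the rim: it resists with 2.4 N at first and 0.6 N more per mm. Only with its underside over 25 mm below the rim (9 N) can the stopper turn; at 29 mm (11.4 N) the lugs hit a hard floor. Anticlockwise is blocked.
- notch (a point): Nominal place of one notch (inside the neck), 55 degrees clockwise from above past the gate and off by the same unmeasured angle; small dots on the rim mark the notches. Hard stops end the turn about 9 degrees past the notch middle, with as much play before it. There the spring lifts the stopper until its underside is 20 mm below the rim, locked against turning and lifting.
- jar_a: Closed paint jar, 56 mm across, 70 mm tall; leave alone. Origin at its underside.
- jar_b: Closed paint jar, 60 mm across, 75 mm tall; leave alone. Origin at its underside.
- jar_c: Small closed paint jar, 44 mm across, 48 mm tall; leave alone. Origin at its underside.
- jar_d: Closed paint jar, 52 mm across, 65 mm tall; leave alone. Origin at its underside.
- brush: Flat brush lying on the table, 200 mm long; leave alone.
- knife: Palette knife lying on the table, 200 mm long; leave alone.
Not all that is in view belongs to the job. Leave any purple look-alike of the stopper alone.

How it is judged:
On the way:
1. the stopper's lugs are down through the gates and it is pushed in against the spring, below the level where it locks (z of stopper in the frame of mouth below -0.0235 m and horizontal distance between stopper and mouth below 0.004 m), for 0.05 s.
At the end, for the whole second after the job is handed in: The bayonet stopper is at rest in the can's neck, upright (within 0.1 rad) and centred (4 mm), held down in its notches with its underside 17.8 to 22 mm below the rim (unlocked it would float at about 14 mm; still under the ridge it would be at 25 mm); released (z of stopper in the frame of mouth between -0.022 and -0.0178 m and horizontal distance between stopper and mouth below 0.004 m and angle between stopper's own z axis and vertical below 0.1 rad and linear speed of stopper below 0.02 m/s); the robot touches nothing.
It fails at once if the stopper is pressed or wrenched against the can with more than 40 N, or the robot pushes the can itself with more than 40 N (contact force between any of stopper, the arm, the fingers and washer above 40 N).
It fails at once if the plain stopper, a jar, the brush or the palette knife is moved more than 30 mm (distance of any of plain, jar_a, jar_b, jar_c, jar_d, brush, knife from where it was at the start of the episode above 0.03 m).
It also fails if it takes over 72 s, if anything falls off the work surface, if the arm or the gripper's body presses on something with over 40 N, if the wrist force passes 120 N, or if a joint passes its speed limit or range.

## Working session

There is one attempt and no reset: what is moved stays moved. The work goes in short steps, Python scripts to look and compute and a tool call to move; the robot and the scene stay as the last step left them, time stands still between calls to the robot, and variables do not carry over. Pictures are saved under pics/ and viewed, at most 10 in all, crops included, and the job is handed in when it is done.

Besides the shell and the picture viewer there is one more tool, called after "Request:" by a JSON object that holds its "op" and its "data", one argument or row to a line. send_rows: Moves the arm, as the interface text tells. Its arguments: {"type":"object","properties":{"xyz":{"type":"array"},"dr":{"type":"array"},"jaw":{"type":"number"},"grip_force":{"type":"number"}},"required":["xyz","dr"]}

```bash
mkdir -p pics; cat > h.py <<'E'
from bench import *
import numpy as np, cv2
from scipy.spatial.transform import Rotation as R
def cam(n):
    c=calibration(n); f=240/np.tan(np.radians(c['vfov'])/2)
    return c,f,R.from_rotvec(c['rvec']).as_matrix(),np.array(c['tvec'])
def ray(n,u,v):
    c,f,M,t=cam(n); d=np.array([(u-c['cx'])/f,(v-c['cy'])/f]); s=d.copy()
    for _ in range(20): s=d/(1+c['k1']*(s@s))
    return -M.T@t, M.T@np.array([s[0],s[1],1])
def onz(n,u,v,z):
    o,d=ray(n,u,v); return o+d*(z-o[2])/d[2]
def proj(n,p):
    c,f,M,t=cam(n); q=M@np.array(p)+t; s=q[:2]/q[2]; s=s*(1+c['k1']*(s@s)); return s*f+[c['cx'],c['cy']]
def save(n,name,box=None,k=1):
    im=get_image(n)[:,:,::-1]; cv2.imwrite('pics/raw_'+name,im)
    if box: im=im[box[1]:box[3],box[0]:box[2]]
    cv2.imwrite('pics/'+name,cv2.resize(im,None,fx=k,fy=k,interpolation=cv2.INTER_CUBIC))
E
python3 - <<'E'
from h import *
save('top','t0.png'); save('scene','s0.png')
for n in('top','scene'):
    c,f,M,t=cam(n); print(n,c,-M.T@t)
s=get_state(); print(s)
E
```

```text
top {'vfov': 44.11931579637223, 'cx': 321.09579878749855, 'cy': 244.79114482718222, 'k1': -0.1842031295377147, 'rvec': array([ 2.14769992, -2.11550845,  0.18342565]), 'tvec': array([-0.00189148,  0.56900929,  1.35625703])} [0.32885283 0.00481751 1.43354138]
scene {'vfov': 45.05606358812307, 'cx': 327.92507118285556, 'cy': 237.39524525123224, 'k1': -0.13952268701359938, 'rvec': array([ 1.96827249,  1.68098731, -0.55195549]), 'tvec': array([-0.05771054, -0.37897254,  1.46879224])} [ 1.17965036 -0.14222798  0.94472089]
{'time': 0.1, 'joint_positions': array([-1.2019304 ,  0.32177834, -0.07010466,  1.45155463,  0.02261036,
        1.37080651, -0.05689341]), 'qd': array([-1.26703326e-03, -8.19536426e-04, -9.87522671e-04, -2.82280833e-03,
       -8.78058709e-04, -1.81143235e-03, -5.11362773e-05]), 'joint_torque': array([-1.62170741e-04, -4.92574060e+01, -4.05708086e-01, -3.13398457e+01,
       -6.40742504e-02,  3.95302288e-02,  9.93659546e-05]), 'position': array([0.22566357, 0.60906848, 0.23855107]), 'tool_rot': array([-5.54223460e-01, -3.09210073e+00,  2.74304464e-03]), 'ft_force': array([-0.30069219,  1.10819375, -0.59066785]), 'torque': array([-0.00777703,  0.00214831,  0.01930186]), 'grip_force': 0.0, 'grip_width': 0.9982945991696516}
```

View pics/t0.png

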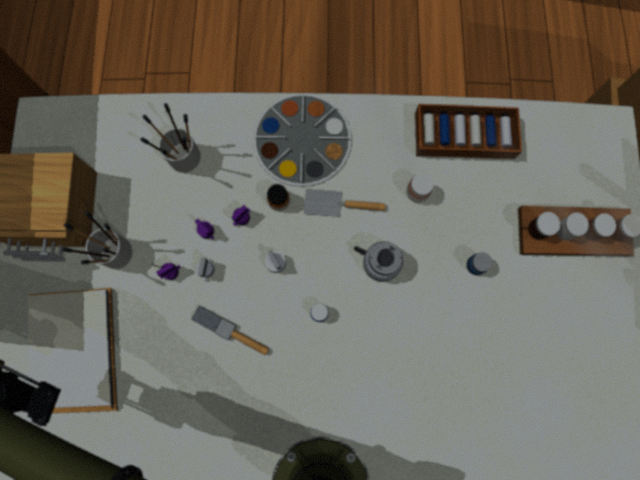

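View pics/s0.png

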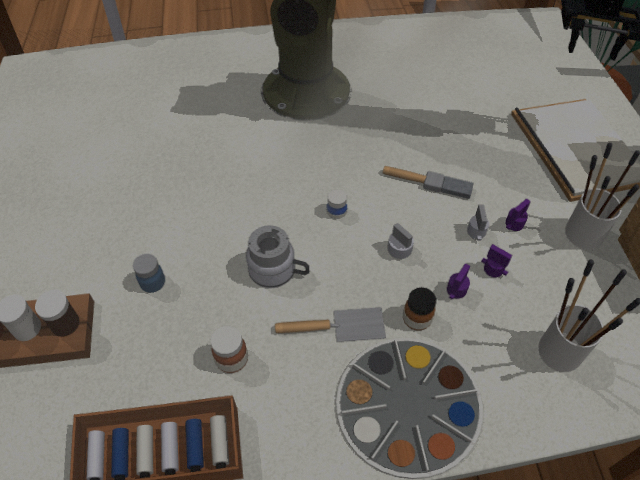

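The top view shows grey stoppers at (206,268) and (276,262), with the can at (383,260). The scene view shows the stoppers at (480,222) and (400,242), with the can at (270,258). I'll zoom in on these.

```bash
python3 - <<'E'
import cv2,numpy as np
t=cv2.imread('pics/raw_t0.png');s=cv2.imread('pics/raw_s0.png')
def c(im,x,y,w,h,W,H): return cv2.resize(im[y:y+h,x:x+w],(W,H),interpolation=cv2.INTER_CUBIC)
m=np.vstack([np.hstack([c(s,380,195,120,75,480,300),c(s,238,215,80,75,320,300)]),
 np.hstack([c(t,185,240,120,75,480,300),c(t,345,225,80,75,320,300)])])
cv2.imwrite('pics/m0.png',m)
E
```

```text
(no output)
```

View pics/m0.png

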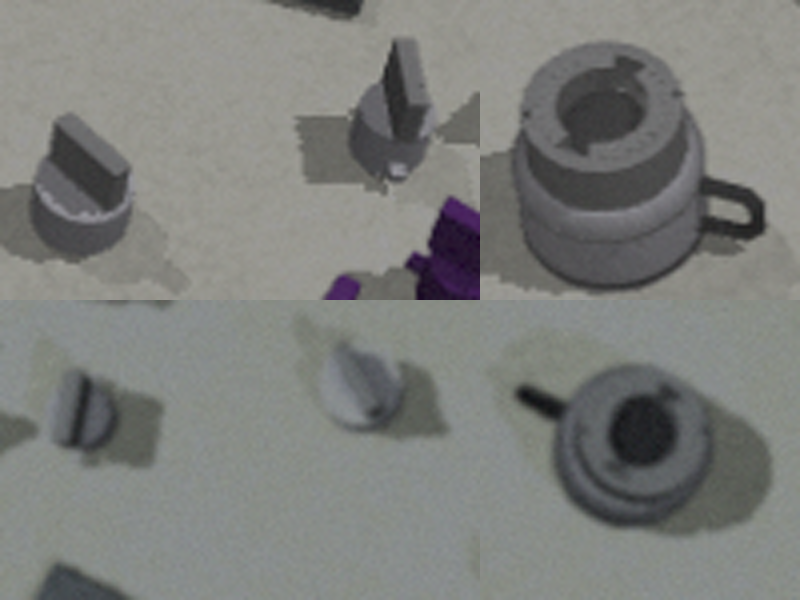

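```bash
python3 - <<'E'
from h import *
a=lambda p,q:np.degrees(np.arctan2(*(q-p)[1::-1]))
def S(x,y): return 380+x/4,195+y/4
def C(x,y): return 238+(x-480)/4,215+y/4
def T(x,y): return 185+x/4,240+(y-300)/4
def D(x,y): return 345+(x-480)/4,225+(y-300)/4
p,q=[onz('scene',*S(*k),.066) for k in((404,40),(421,108))]; print('bar scene',p,q,(p+q)/2,np.linalg.norm(p-q),a(p,q))
p,q=[onz('top',*T(*k),.066) for k in((77,370),(66,447))]; print('bar top',p,q,(p+q)/2,np.linalg.norm(p-q),a(p,q))
print('lug',onz('scene',*S(398,170),.013))
p,q=[onz('scene',*C(*k),.09) for k in((632,65),(572,145))]; print('gates',(p+q)/2,np.linalg.norm(p-q),a(p,q))
p,q=[onz('scene',*C(*k),.09) for k in((678,95),(527,115))]; print('dots',(p+q)/2,np.linalg.norm(p-q),a(p,q))
print('bore scene',onz('scene',*C(602,104),.09))
print('rim',[onz('scene',*C(*k),.09) for k in((523,110),(686,100),(604,42),(604,170))])
p,q=[onz('top',*D(*k),.09) for k in((669,390),(618,467))]; print('gates top',(p+q)/2,np.linalg.norm(p-q),a(p,q))
print('bore top',onz('top',*D(643,431),.09))
p,q=onz('top',*D(643,431),.09),onz('top',*D(522,393),.045);print('handle',a(p,q))
E
```

```text
bar scene [0.49274225 0.29056946 0.066     ] [0.53619494 0.28494252 0.066     ] [0.51446859 0.28775599 0.066     ] 0.0438155053429829 -7.378511326676753
bar top [0.53151365 0.28095833 0.066     ] [0.48586582 0.28538621 0.066     ] [0.50868973 0.28317227 0.066     ] 0.04586208070153679 174.45959581270068
lug [0.53455084 0.28562886 0.013     ]
gates [ 0.53618728 -0.13999548  0.09      ] 0.05238452514373024 -37.50886619818296
dots [ 0.53648522 -0.1398853   0.09      ] 0.06998591326734804 -89.31024678299183
bore scene [ 0.53588035 -0.14013472  0.09      ]
rim [array([ 0.53376953, -0.17647328,  0.09      ]), array([ 0.53948965, -0.10158899,  0.09      ]), array([ 0.49980911, -0.13562429,  0.09      ]), array([ 0.57300289, -0.14292137,  0.09      ])]
gates top [ 0.53540888 -0.14279931  0.09      ] 0.054028233824152914 146.79865800942625
bore top [ 0.53388191 -0.1424494   0.09      ]
handle 66.89096794213664
```

The lugged stopper is at about (0.511, 0.286), with its bar at about -7°. The bar measures 44 mm, as it should. The can is at about (0.536, -0.140), with the gates at about -36° and the dots at about -90°, which agrees with the 55° spacing.

```bash
cat >> h.py <<'E'
def go(p,ydeg):
    "tool-frame shift (mm) and dr for target TCP pos, pointing down with tool y at world angle ydeg"
    s=get_state(); M=R.from_rotvec(s['tool_rot']); y=np.radians(ydeg)
    Y=np.array([np.cos(y),np.sin(y),0]);Z=np.array([0,0,-1.]);X=np.cross(Y,Z)
    T=R.from_matrix(np.c_[X,Y,Z])
    print('pos',s['position'].round(4),'shift',M.inv().apply(np.array(p)-s['position']).round(4)*1000,'dr',(M.inv()*T).as_rotvec().round(3),
     'ydeg',np.degrees(np.arctan2(*M.as_matrix()[1::-1,1])).round(2))
E
python3 - <<'E'
from h import *
import bench
print([k for k in dir(bench) if k[0]!='_'], globals().get('nose_length'))
go([.5115,.2855,.16],83); go([.5115,.2855,.16],83-180)
E
```

```text
['MotionError', 'calibration', 'close_job', 'get_image', 'get_state', 'nose_length'] 0.017
pos [0.2257 0.6091 0.2386] shift [-380.4 -204.    78.9] dr [-0.002 -0.    -0.233] ydeg 69.68
pos [0.2257 0.6091 0.2386] shift [-380.4 -204.    78.9] dr [-0.     0.003  2.909] ydeg 69.68
```

Request:
{"op": "send_rows", "data": {
  "xyz": [
    [-38,-20,8],
    [-76,-41,16],
    [-114,-61,24],
    [-152,-82,32],
    [-190,-102,40],
    [-228,-122,47],
    [-266,-143,55],
    [-304,-163,63],
    [-342,-184,71],
    [-380,-204,79]
  ],
  "dr": [
    [0,0,-0.023],
    [0,0,-0.047],
    [0,0,-0.07],
    [0,0,-0.093],
    [0,0,-0.117],
    [0,0,-0.14],
    [0,0,-0.163],
    [0,0,-0.186],
    [0,0,-0.21],
    [0,0,-0.233]
  ],
  "jaw": 50,
  "grip_force": 25
}}

```text
time: 0.93
position: [0.4978, 0.3004, 0.164]
tool_rot: [-0.189, -3.136, 0.0]
ft_force: [0.6, -0.3, -0.4]
grip_width: 0.574
grip_force: 0.0
```

Request:
{"op": "send_rows", "data": {
  "xyz": [
    [0,0,0],
    [0,0,0],
    [0,0,0],
    [0,0,0],
    [0,0,0],
    [0,0,0],
    [0,0,0],
    [0,0,0],
    [0,0,0],
    [0,0,0]
  ],
  "dr": [
    [0,0,0],
    [0,0,0],
    [0,0,0],
    [0,0,0],
    [0,0,0],
    [0,0,0],
    [0,0,0],
    [0,0,0],
    [0,0,0],
    [0,0,0]
  ]
}}

```text
time: 1.77
position: [0.497, 0.3024, 0.1646]
tool_rot: [0.191, 3.136, 0.0]
ft_force: [0.8, 0.3, -0.7]
grip_width: 0.574
grip_force: 0.0
```

```bash
python3 - <<'E'
from h import *
go([.5115,.2855,.056],83); print(get_state()['ft_force'],get_state()['time'],get_state()['grip_width'])
a=get_image('top')[:,:,::-1][225:300,150:250];b=get_image('scene')[:,:,::-1][175:250,430:530]
cv2.imwrite('pics/m1.png',cv2.resize(np.hstack([a,b]),(800,300),interpolation=cv2.INTER_CUBIC))
E
```

```text
pos [0.497  0.3024 0.1646] shift [-16.5 -15.  108.6] dr [0.    0.    0.001] ydeg 83.04
[ 0.7519618   0.30349714 -0.71381164] 1.7667 0.5735025713397743
```

View pics/m1.png

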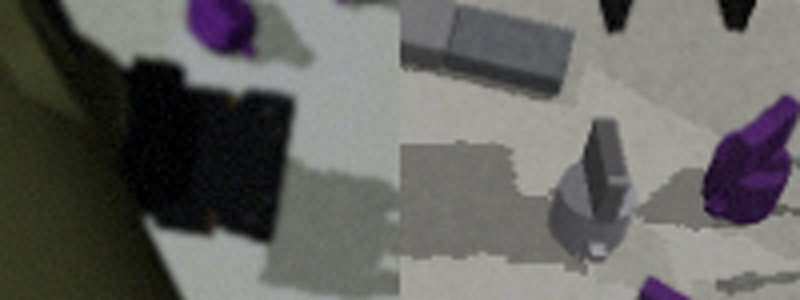

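The gripper is empty and square above the stopper, about 16 mm short in x and y. I'll correct that, descend, then close.

Request:
{"op": "send_rows", "data": {
  "xyz": [
    [-8,-7.5,0],
    [-16.5,-15,0],
    [-16.5,-15,10],
    [-16.5,-15,26],
    [-16.5,-15,42],
    [-16.5,-15,58],
    [-16.5,-15,74],
    [-16.5,-15,90],
    [-16.5,-15,101],
    [-16.5,-15,107]
  ],
  "dr": [
    [0,0,0],
    [0,0,0],
    [0,0,0],
    [0,0,0],
    [0,0,0],
    [0,0,0],
    [0,0,0],
    [0,0,0],
    [0,0,0],
    [0,0,0]
  ]
}}

```text
time: 2.7
position: [0.5108, 0.2842, 0.0553]
tool_rot: [-0.192, -3.133, 0.003]
ft_force: [-0.5, -0.2, -0.0]
grip_width: 0.571
grip_force: 0.0
```

Request:
{"op": "send_rows", "data": {
  "xyz": [
    [0,0,0],
    [0,0,0],
    [0,0,0],
    [0,0,0],
    [0,0,0],
    [0,0,0],
    [0,0,0],
    [0,0,0],
    [0,0,0],
    [0,0,0]
  ],
  "dr": [
    [0,0,0],
    [0,0,0],
    [0,0,0],
    [0,0,0],
    [0,0,0],
    [0,0,0],
    [0,0,0],
    [0,0,0],
    [0,0,0],
    [0,0,0]
  ],
  "jaw": 0,
  "grip_force": 35
}}

```text
time: 3.53
position: [0.5118, 0.2856, 0.058]
tool_rot: [0.191, 3.135, 0.001]
ft_force: [0.2, 0.4, 1.6]
grip_width: 0.137
grip_force: 35.0
```

Request:
{"op": "send_rows", "data": {
  "xyz": [
    [0,0,0],
    [0,0,0],
    [0,0,0],
    [0,0,0],
    [0,0,-8],
    [0,0,-24],
    [0,0,-48],
    [0,0,-80],
    [0,0,-115],
    [0,0,-130]
  ],
  "dr": [
    [0,0,0],
    [0,0,0],
    [0,0,0],
    [0,0,0],
    [0,0,0],
    [0,0,0],
    [0,0,0],
    [0,0,0],
    [0,0,0],
    [0,0,0]
  ]
}}

```text
time: 4.37
position: [0.5131, 0.2858, 0.1921]
tool_rot: [0.192, 3.131, 0.005]
ft_force: [0.7, 0.8, -0.2]
grip_width: 0.132
grip_force: 35.0
```

```bash
python3 - <<'E'
from h import *
s=get_state();print(s['grip_width']*87,s['grip_force'],s['ft_force'],s['torque'])
go([.535,-.141,.225],83-29)
E
```

```text
11.478418402189423 34.986193645745516 [ 0.7180227   0.84465606 -0.17668366] [ 0.0369326  -0.06680906  0.03760151]
pos [0.5131 0.2858 0.1921] shift [ -73.9 -420.8  -33.9] dr [0.004 0.003 0.506] ydeg 83.0
```

Request:
{"op": "send_rows", "data": {
  "xyz": [
    [-4,-24,-2],
    [-9,-49,-4],
    [-13,-75,-6],
    [-18,-101,-8],
    [-22,-127,-10],
    [-27,-153,-12],
    [-31,-179,-14],
    [-36,-205,-16],
    [-40,-230,-18],
    [-44,-252,-20]
  ],
  "dr": [
    [0,0,0.03],
    [0,0,0.06],
    [0,0,0.09],
    [0,0,0.12],
    [0,0,0.15],
    [0,0,0.18],
    [0,0,0.21],
    [0,0,0.24],
    [0,0,0.27],
    [0,0,0.3]
  ]
}}

```text
time: 5.2
position: [0.5238, 0.0256, 0.2072]
tool_rot: [-0.667, -3.069, 0.001]
ft_force: [0.1, -0.0, -1.4]
grip_width: 0.136
grip_force: 35.0
```

```bash
python3 - <<'E'
from h import *
go([.535,-.141,.215],54)
E
```

```text
pos [0.5238 0.0256 0.2072] shift [ -79.3 -146.9   -7.7] dr [-0.001 -0.001  0.201] ydeg 65.49
```

Request:
{"op": "send_rows", "data": {
  "xyz": [
    [-12,-22,0],
    [-24,-44,0],
    [-36,-66,-2],
    [-46,-85,-3],
    [-55,-102,-4],
    [-63,-117,-6],
    [-70,-129,-7],
    [-75,-139,-7],
    [-79,-146,-8],
    [-79,-146,-8]
  ],
  "dr": [
    [0,0,0.03],
    [0,0,0.06],
    [0,0,0.09],
    [0,0,0.12],
    [0,0,0.15],
    [0,0,0.18],
    [0,0,0.201],
    [0,0,0.201],
    [0,0,0.201],
    [0,0,0.201]
  ]
}}

```text
time: 6.03
position: [0.537, -0.1375, 0.2156]
tool_rot: [0.965, 2.989, -0.001]
ft_force: [0.8, -0.5, -2.1]
grip_width: 0.137
grip_force: 35.0
```

Request:
{"op": "send_rows", "data": {
  "xyz": [
    [0,0,0],
    [0,0,0],
    [0,0,0],
    [0,0,10],
    [0,0,20],
    [0,0,30],
    [0,0,40],
    [0,0,45],
    [0,0,45],
    [0,0,45]
  ],
  "dr": [
    [0,0,0],
    [0,0,0],
    [0,0,0],
    [0,0,0],
    [0,0,0],
    [0,0,0],
    [0,0,0],
    [0,0,0],
    [0,0,0],
    [0,0,0]
  ]
}}

```text
time: 6.87
position: [0.5367, -0.1357, 0.17]
tool_rot: [-0.962, -2.99, 0.0]
ft_force: [0.3, 0.6, -1.1]
grip_width: 0.134
grip_force: 35.0
```

```bash
python3 - <<'E'
from h import *
go([.535,-.141,.17],54);print(get_state()['ft_force'])
a=get_image('scene')[:,:,::-1];cv2.imwrite('pics/raw_s2.png',a)
b=get_image('top')[:,:,::-1];cv2.imwrite('pics/raw_t2.png',b)
cv2.imwrite('pics/m2.png',cv2.resize(np.hstack([a[185:295,225:325],b[205:315,335:435]]),(800,440),interpolation=cv2.INTER_CUBIC))
E
```

```text
pos [ 0.5367 -0.1357  0.17  ] shift [-1.7 -5.3  0.1] dr [-0.001 -0.001  0.005] ydeg 54.31
[ 0.28196713  0.55270868 -1.11201418]
```

View pics/m2.png

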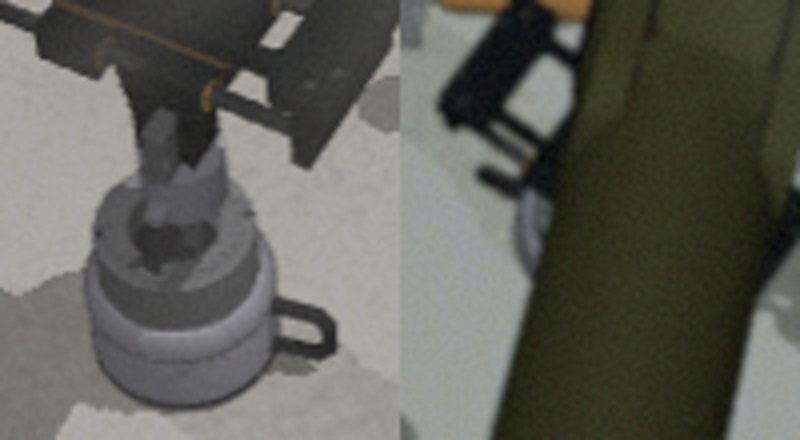

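The scene view shows the stopper above the mouth, with its front lug at about (264,237). The top view is blocked by the arm. I'll compare the predicted points with a larger crop.

```bash
python3 - <<'E'
from h import *
a=cv2.imread('pics/raw_s2.png'); k=8;x0,y0=235,205
im=cv2.resize(a[y0:y0+75,x0:x0+75],None,fx=k,fy=k,interpolation=cv2.INTER_CUBIC)
def dot(p,c):
    u=(proj('scene',p)-[x0,y0]+.5)*k; cv2.circle(im,tuple(int(v) for v in u),2,c,-1)
p=np.array([.5367,-.1357,.112]);an=np.radians(54.3-90);d=np.array([np.cos(an),np.sin(an),0])
dot(p+.028*d+[0,0,.010],(0,0,255));dot(p+.028*d+[0,0,.016],(0,0,255))
for z in(.034,.066): dot(p+.022*d+[0,0,z],(0,255,0))
for t in np.radians(range(0,360,15)): dot(p+[.02*np.cos(t),.02*np.sin(t),.034],(255,0,0));dot([.536+.0385*np.cos(t),-.140+.0385*np.sin(t),.09],(0,255,255))
for t in np.radians(range(0,360,15)): dot([.536+.0215*np.cos(t),-.140+.0215*np.sin(t),.09],(255,0,255))
cv2.imwrite('pics/m3.png',im)
E
```

```text
(no output)
```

View pics/m3.png

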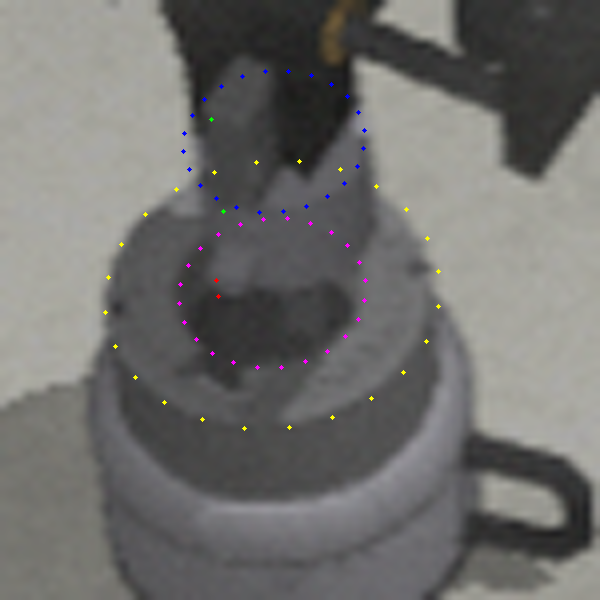

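The stopper sits about 4 mm off along its bar relative to the TCP, towards the robot and left. To centre it over the mouth it needs about (+3, -7) mm. I'll apply that and lower it to just above the rim.

Request:
{"op": "send_rows", "data": {
  "xyz": [
    [-2,-1,0],
    [-4,-2.5,0],
    [-6.5,-4,2],
    [-6.5,-4,5],
    [-6.5,-4,8],
    [-6.5,-4,11],
    [-6.5,-4,14],
    [-6.5,-4,15],
    [-6.5,-4,15],
    [-6.5,-4,15]
  ],
  "dr": [
    [0,0,0],
    [0,0,0],
    [0,0,0],
    [0,0,0],
    [0,0,0],
    [0,0,0],
    [0,0,0],
    [0,0,0],
    [0,0,0],
    [0,0,0]
  ]
}}

```text
time: 7.8
position: [0.5399, -0.1426, 0.1555]
tool_rot: [-0.962, -2.991, -0.0]
ft_force: [0.4, 0.4, -1.4]
grip_width: 0.133
grip_force: 35.0
```

```bash
python3 - <<'E'
from h import *
a=get_image('scene')[:,:,::-1];s=get_state();print(s['position'],s['ft_force'],s['torque']); k=8;x0,y0=235,205
P=s['position']
im=cv2.resize(a[y0:y0+75,x0:x0+75],None,fx=k,fy=k,interpolation=cv2.INTER_CUBIC)
def dot(p,c):
    u=(proj('scene',p)-[x0,y0]+.5)*k; cv2.circle(im,tuple(int(v) for v in u),2,c,-1)
an=np.radians(54.3-90);d=np.array([np.cos(an),np.sin(an),0])
p=P-[0,0,.058]-.0045*d; print(p)
for e in(.02,.028): dot(p+e*d+[0,0,.013],(0,0,255))
for t in np.radians(range(0,360,15)): dot(p+[.02*np.cos(t),.02*np.sin(t),.034],(255,0,0));dot([.536+.0385*np.cos(t),-.140+.0385*np.sin(t),.09],(0,255,255))
cv2.imwrite('pics/m4.png',im)
E
```

```text
[ 0.54002476 -0.1426258   0.15562861] [ 0.58341773  0.00853922 -0.35003654] [0.01121188 0.02959997 0.01270554]
[ 0.53637039 -0.13999986  0.09762861]
```

View pics/m4.png

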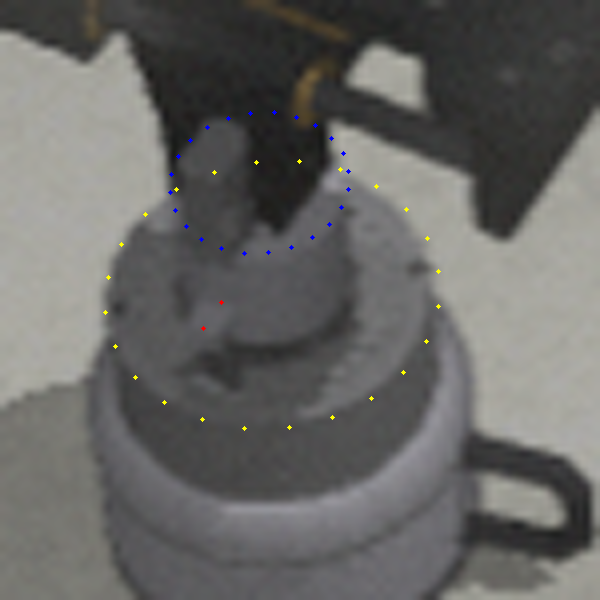

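The stopper matches the prediction to within about 1 mm: the lug is at about (210,315) and the gate at about (222,372). I'll lower it slowly.

Request:
{"op": "send_rows", "data": {
  "xyz": [
    [0,0,1],
    [0,0,2],
    [0,0,3],
    [0,0,4],
    [0,0,5],
    [0,0,6],
    [0,0,7],
    [0,0,8],
    [0,0,9],
    [0,0,9]
  ],
  "dr": [
    [0,0,0],
    [0,0,0],
    [0,0,0],
    [0,0,0],
    [0,0,0],
    [0,0,0],
    [0,0,0],
    [0,0,0],
    [0,0,0],
    [0,0,0]
  ]
}}

```text
time: 8.68
position: [0.5398, -0.1428, 0.1467]
tool_rot: [-0.963, -2.99, -0.0]
ft_force: [-0.7, -0.1, 1.0]
grip_width: 0.136
grip_force: 35.0
```

Request:
{"op": "send_rows", "data": {
  "xyz": [
    [0,0,0.5],
    [0,0,1],
    [0,0,1.5],
    [0,0,2],
    [0,0,2.5],
    [0,0,3],
    [0,0,3.5],
    [0,0,4],
    [0,0,4],
    [0,0,4]
  ],
  "dr": [
    [0,0,0],
    [0,0,0],
    [0,0,0],
    [0,0,0],
    [0,0,0],
    [0,0,0],
    [0,0,0],
    [0,0,0],
    [0,0,0],
    [0,0,0]
  ]
}}

```text
time: 9.52
position: [0.5401, -0.143, 0.146]
tool_rot: [0.963, 2.99, 0.002]
ft_force: [-8.7, 2.4, 20.3]
grip_width: 0.135
grip_force: 35.0
```

The chamfer touched the rim at 20 N, with a side push towards -x and +y. I'll back off, shift that way and try again.

Request:
{"op": "send_rows", "data": {
  "xyz": [
    [0,0,-3],
    [0,0,-4],
    [1,0,-4],
    [2.5,-0.6,-4],
    [2.5,-0.6,-4],
    [2.5,-0.6,-3],
    [2.5,-0.6,-2],
    [2.5,-0.6,-1.2],
    [2.5,-0.6,-0.6],
    [2.5,-0.6,-0.6]
  ],
  "dr": [
    [0,0,0],
    [0,0,0],
    [0,0,0],
    [0,0,0],
    [0,0,0],
    [0,0,0],
    [0,0,0],
    [0,0,0],
    [0,0,0],
    [0,0,0]
  ]
}}

```text
time: 10.35
position: [0.5371, -0.1421, 0.1428]
tool_rot: [-0.963, -2.99, 0.001]
ft_force: [-1.6, -1.1, 0.2]
grip_width: 0.133
grip_force: 35.0
```

It went in freely. I'll continue down to the lug level.

Request:
{"op": "send_rows", "data": {
  "xyz": [
    [0,0,0.6],
    [0,0,1.2],
    [0,0,1.8],
    [0,0,2.4],
    [0,0,3],
    [0,0,3.6],
    [0,0,4.2],
    [0,0,4.8],
    [0,0,5.4],
    [0,0,6]
  ],
  "dr": [
    [0,0,0],
    [0,0,0],
    [0,0,0],
    [0,0,0],
    [0,0,0],
    [0,0,0],
    [0,0,0],
    [0,0,0],
    [0,0,0],
    [0,0,0]
  ]
}}

```text
time: 11.18
position: [0.5372, -0.1421, 0.1372]
tool_rot: [-0.963, -2.99, 0.001]
ft_force: [-5.6, -1.5, 3.7]
grip_width: 0.134
grip_force: 35.0
```

Request:
{"op": "send_rows", "data": {
  "xyz": [
    [0.5,-0.4,-0.3],
    [0.9,-0.8,-0.3],
    [0.9,-0.8,0],
    [0.9,-0.8,0.4],
    [0.9,-0.8,0.8],
    [0.9,-0.8,1.2],
    [0.9,-0.8,1.6],
    [0.9,-0.8,2],
    [0.9,-0.8,2],
    [0.9,-0.8,2]
  ],
  "dr": [
    [0,0,0],
    [0,0,0],
    [0,0,0],
    [0,0,0],
    [0,0,0],
    [0,0,0],
    [0,0,0],
    [0,0,0],
    [0,0,0],
    [0,0,0]
  ]
}}

```text
time: 12.02
position: [0.5365, -0.1418, 0.1351]
tool_rot: [0.962, 2.99, 0.0]
ft_force: [-1.5, -1.8, 0.6]
grip_width: 0.136
grip_force: 35.0
```

```bash
python3 - <<'E'
from h import *
s=get_state();print(s['position'],s['ft_force'],s['torque'])
E
```

```text
[ 0.53649502 -0.14179625  0.13512098] [-1.50017107 -1.75206996  0.55102149] [-0.65850273  0.19426884  0.04226099]
```

Request:
{"op": "send_rows", "data": {
  "xyz": [
    [0,0,0.5],
    [0,0,1],
    [0,0,1.5],
    [0,0,2],
    [0,0,2.5],
    [0,0,3],
    [0,0,3.5],
    [0,0,4],
    [0,0,4],
    [0,0,4]
  ],
  "dr": [
    [0,0,0],
    [0,0,0],
    [0,0,0],
    [0,0,0],
    [0,0,0],
    [0,0,0],
    [0,0,0],
    [0,0,0],
    [0,0,0],
    [0,0,0]
  ]
}}

```text
time: 12.85
position: [0.5364, -0.1418, 0.1313]
tool_rot: [0.962, 2.99, 0.0]
ft_force: [-2.6, -1.6, 5.5]
grip_width: 0.131
grip_force: 35.0
```

```bash
python3 - <<'E'
from h import *
s=get_state();print(s['position'],s['ft_force'],s['torque'])
E
```

```text
[ 0.53643332 -0.14180769  0.13125287] [-2.64040522 -1.61327212  5.51190695] [-0.44343037  0.62295198  0.09379432]
```

It feels like the spring (5.5 N), so the lugs are through the gates. I'll push deeper.

Request:
{"op": "send_rows", "data": {
  "xyz": [
    [0,0,0.8],
    [0,0,1.6],
    [0,0,2.4],
    [0,0,3.2],
    [0,0,4],
    [0,0,4.8],
    [0,0,5.6],
    [0,0,6.4],
    [0,0,7.2],
    [0,0,7.2]
  ],
  "dr": [
    [0,0,0],
    [0,0,0],
    [0,0,0],
    [0,0,0],
    [0,0,0],
    [0,0,0],
    [0,0,0],
    [0,0,0],
    [0,0,0],
    [0,0,0]
  ]
}}

```text
time: 13.68
position: [0.5365, -0.1418, 0.1243]
tool_rot: [0.962, 2.99, 0.001]
ft_force: [-2.8, -1.5, 6.7]
grip_width: 0.136
grip_force: 35.0
```

```bash
python3 - <<'E'
from h import *
s=get_state();print(s['position'],s['ft_force'],s['torque'])
E
```

```text
[ 0.53651213 -0.14177001  0.12430877] [-2.80143049 -1.49077302  6.68956939] [-0.42141393  0.83482545  0.03804329]
```

Request:
{"op": "send_rows", "data": {
  "xyz": [
    [0,0,0.5],
    [0,0,1],
    [0,0,1.5],
    [0,0,2],
    [0,0,2.5],
    [0,0,3],
    [0,0,3.5],
    [0,0,4],
    [0,0,4],
    [0,0,4]
  ],
  "dr": [
    [0,0,0],
    [0,0,0],
    [0,0,0],
    [0,0,0],
    [0,0,0],
    [0,0,0],
    [0,0,0],
    [0,0,0],
    [0,0,0],
    [0,0,0]
  ]
}}

```text
time: 14.52
position: [0.5365, -0.1418, 0.1207]
tool_rot: [0.962, 2.99, 0.001]
ft_force: [-4.3, -1.0, 9.0]
grip_width: 0.133
grip_force: 35.0
```

```bash
python3 - <<'E'
from h import *
s=get_state();print(s['position'],s['ft_force'],s['torque'])
E
```

```text
[ 0.53654424 -0.14175016  0.12068342] [-4.3051828  -1.00795495  8.99887145] [-0.36288246  0.99356526  0.0073252 ]
```

The depth is about 27 mm. Now I'll twist clockwise (+tool z) about the stopper axis, which is 4 mm along tool x from the TCP.

Request:
{"op": "send_rows", "data": {
  "xyz": [
    [0.3,-0.4,0.3],
    [0.5,-0.6,0.5],
    [0.5,-0.8,0.5],
    [0.5,-1,0.5],
    [0.6,-1.1,0.5],
    [0.6,-1.3,0.5],
    [0.7,-1.5,0.5],
    [0.7,-1.6,0.5],
    [0.7,-1.6,0.5],
    [0.7,-1.6,0.5]
  ],
  "dr": [
    [0,0,0],
    [0,0,0.03],
    [0,0,0.08],
    [0,0,0.13],
    [0,0,0.18],
    [0,0,0.23],
    [0,0,0.27],
    [0,0,0.3],
    [0,0,0.3],
    [0,0,0.3]
  ]
}}

```text
time: 15.35
position: [0.5364, -0.1424, 0.1207]
tool_rot: [1.397, 2.811, 0.003]
ft_force: [-0.8, -1.0, 7.8]
grip_width: 0.134
grip_force: 35.0
```

```bash
cat > st.py <<'E'
from h import *
s=get_state();M=R.from_rotvec(s['tool_rot']);print(s['position'].round(4),'F world',s['ft_force'].round(2),'F tool',M.inv().apply(s['ft_force']).round(2),'T',s['torque'].round(3),'w',s['grip_width']*87)
print('bar angle',np.degrees(np.arctan2(*M.as_matrix()[1::-1,1]))-90)
E
python3 st.py
```

```text
[ 0.5364 -0.1424  0.1207] F world [-0.83 -0.99  7.77] F tool [-0.3  -1.24 -7.77] T [-0.211  0.464  0.019] w 11.637096171674767
bar angle -52.865862247401125
```

It turned 17° freely, so I'll continue.

Request:
{"op": "send_rows", "data": {
  "xyz": [
    [0,-0.2,0],
    [0,-0.4,0.1],
    [0,-0.6,0.2],
    [0.1,-0.8,0.3],
    [0.2,-1,0.3],
    [0.2,-1.2,0.3],
    [0.3,-1.4,0.3],
    [0.4,-1.6,0.3],
    [0.5,-1.9,0.3],
    [0.5,-1.9,0.3]
  ],
  "dr": [
    [0,0,0.06],
    [0,0,0.12],
    [0,0,0.18],
    [0,0,0.24],
    [0,0,0.3],
    [0,0,0.36],
    [0,0,0.42],
    [0,0,0.47],
    [0,0,0.5],
    [0,0,0.5]
  ]
}}

```text
time: 16.18
position: [0.5356, -0.1432, 0.1208]
tool_rot: [2.049, 2.375, 0.006]
ft_force: [1.5, -1.6, 8.9]
grip_width: 0.131
grip_force: 35.0
```

```bash
python3 st.py
```

```text
[ 0.5356 -0.1432  0.1208] F world [ 1.46 -1.61  8.86] F tool [-1.82  1.26 -8.85] T [-0.338  0.062 -0.038] w 11.381489699976768
bar angle -81.56816311129334
```

Request:
{"op": "send_rows", "data": {
  "xyz": [
    [0,-0.2,0],
    [0,-0.4,0],
    [0,-0.6,0],
    [0,-0.6,0],
    [0,-0.6,0],
    [0,-0.6,-1],
    [0,-0.6,-2],
    [0,-0.6,-3],
    [0,-0.6,-4],
    [0,-0.6,-4]
  ],
  "dr": [
    [0,0,0.05],
    [0,0,0.1],
    [0,0,0.15],
    [0,0,0.15],
    [0,0,0.15],
    [0,0,0.15],
    [0,0,0.15],
    [0,0,0.15],
    [0,0,0.15],
    [0,0,0.15]
  ]
}}

```text
time: 17.02
position: [0.535, -0.1434, 0.1247]
tool_rot: [2.22, 2.217, 0.006]
ft_force: [0.9, -2.0, 6.2]
grip_width: 0.135
grip_force: 35.0
```

```bash
python3 st.py
```

```text
[ 0.535  -0.1434  0.1247] F world [ 0.93 -1.97  6.16] F tool [-1.97  0.97 -6.15] T [-0.392 -0.175 -0.036] w 11.777046135833887
bar angle -90.09597212845314
```

It is rising past the ridge level. I'll keep going up until it is held.

Request:
{"op": "send_rows", "data": {
  "xyz": [
    [0,0,-0.5],
    [0,0,-1],
    [0,0,-1.5],
    [0,0,-2],
    [0,0,-2.5],
    [0,0,-3],
    [0,0,-3.5],
    [0,0,-4],
    [0,0,-4.5],
    [0,0,-4.5]
  ],
  "dr": [
    [0,0,0],
    [0,0,0],
    [0,0,0],
    [0,0,0],
    [0,0,0],
    [0,0,0],
    [0,0,0],
    [0,0,0],
    [0,0,0],
    [0,0,0]
  ]
}}

```text
time: 17.85
position: [0.5345, -0.1433, 0.1279]
tool_rot: [2.221, 2.217, 0.005]
ft_force: [4.6, -2.1, 0.4]
grip_width: 0.134
grip_force: 35.0
```

```bash
python3 st.py
```

```text
[ 0.5345 -0.1433  0.1279] F world [ 4.6  -2.1   0.39] F tool [-2.1   4.6  -0.36] T [-0.469 -1.325  0.03 ] w 11.628643428539961
bar angle -90.08834329729687
```

Request:
{"op": "send_rows", "data": {
  "xyz": [
    [0,0,-0.5],
    [0,0,-1],
    [0,0,-1.5],
    [0,0,-1.5],
    [0,0,-1.5],
    [0,0,-1.5],
    [0,0,-1.5],
    [0,0,-1.5],
    [0,0,-1.5],
    [0,0,-1.5]
  ],
  "dr": [
    [0,0,0],
    [0,0,0],
    [0,0,0],
    [0,0,0],
    [0,0,0],
    [0,0,0],
    [0,0,0],
    [0,0,0],
    [0,0,0],
    [0,0,0]
  ]
}}

```text
time: 18.68
position: [0.5344, -0.1433, 0.128]
tool_rot: [2.22, 2.217, 0.004]
ft_force: [8.4, -2.3, -7.9]
grip_width: 0.132
grip_force: 35.0
```

```bash
python3 st.py
```

```text
[ 0.5344 -0.1433  0.128 ] F world [ 8.39 -2.27 -7.89] F tool [-2.25  8.35  7.93] T [-0.638 -2.221  0.017] w 11.504792425364409
bar angle -90.08809664334999
```

The stopper is held: it doesn't rise under an 8 N pull. I'll relax the pull, open the gripper and withdraw.

Request:
{"op": "send_rows", "data": {
  "xyz": [
    [0,0,1],
    [0,0,1.5],
    [0,0,1.5],
    [0,0,1.5],
    [0,0,1.5],
    [0,0,1.5],
    [0,0,1.5],
    [0,0,1.5],
    [0,0,1.5],
    [0,0,1.5]
  ],
  "dr": [
    [0,0,0],
    [0,0,0],
    [0,0,0],
    [0,0,0],
    [0,0,0],
    [0,0,0],
    [0,0,0],
    [0,0,0],
    [0,0,0],
    [0,0,0]
  ]
}}

```text
time: 19.52
position: [0.5338, -0.1432, 0.1279]
tool_rot: [2.222, 2.218, 0.004]
ft_force: [5.5, 0.6, 1.5]
grip_width: 0.128
grip_force: 35.0
```

Request:
{"op": "send_rows", "data": {
  "xyz": [
    [0,0,0],
    [0,0,0],
    [0,0,0],
    [0,0,0],
    [0,0,0],
    [0,0,0],
    [0,0,0],
    [0,0,0],
    [0,0,0],
    [0,0,0]
  ],
  "dr": [
    [0,0,0],
    [0,0,0],
    [0,0,0],
    [0,0,0],
    [0,0,0],
    [0,0,0],
    [0,0,0],
    [0,0,0],
    [0,0,0],
    [0,0,0]
  ],
  "jaw": 50
}}

```text
time: 20.35
position: [0.5324, -0.1436, 0.1277]
tool_rot: [-2.224, -2.219, -0.0]
ft_force: [-0.2, -0.4, -0.3]
grip_width: 0.572
grip_force: 0.0
```

Request:
{"op": "send_rows", "data": {
  "xyz": [
    [0,0,-5],
    [0,0,-12],
    [0,0,-20],
    [0,0,-32],
    [0,0,-46],
    [0,0,-60],
    [0,0,-75],
    [0,0,-90],
    [0,0,-100],
    [0,0,-100]
  ],
  "dr": [
    [0,0,0],
    [0,0,0],
    [0,0,0],
    [0,0,0],
    [0,0,0],
    [0,0,0],
    [0,0,0],
    [0,0,0],
    [0,0,0],
    [0,0,0]
  ]
}}

```text
time: 21.18
position: [0.5339, -0.1441, 0.2309]
tool_rot: [2.221, 2.216, 0.006]
ft_force: [0.1, -0.4, 0.3]
grip_width: 0.571
grip_force: 0.0
```

```bash
python3 st.py; python3 - <<'E'
from h import *
save('scene','s5.png',(225,185,335,285),6)
E
```

```text
[ 0.5339 -0.1441  0.2309] F world [ 0.11 -0.44  0.32] F tool [-0.44  0.12 -0.32] T [-0.081  0.001  0.004] w 49.71255384442666
bar angle -90.12250528760036
```

View pics/s5.png

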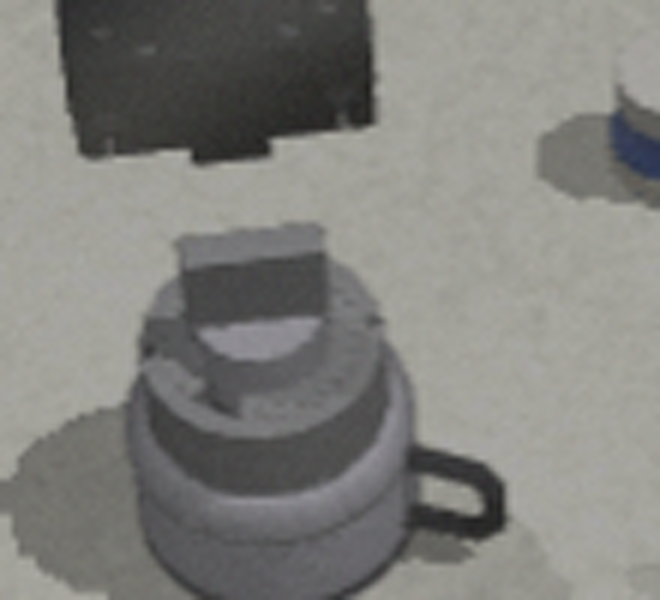

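The stopper is seated upright in the neck with its bar, at crop (250,280), in line with the notch dots. The gripper is clear. Handing in.

```bash
python3 -c "
from bench import *
print(close_job())"
```

```text
the job is handed in; nothing more can be done
None
```

The lugged stopper is locked in the can's notches (it held against an 8 N upward pull) and released, and the job was handed in at about 21 s; contact forces read no higher than about 22 N, and the judge gave no verdict.

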